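# Open the coffee-pod tin on the one-handed kitchen board

## Task

Open the green tin that stands on the wooden one-handed board: slide the board's red-knobbed steel fork all the way home over the tin's foot, so that the tin is held down, then draw the tight lid straight up off the tin. Set the lid down gently, right way up, on the round cork trivet and let go, leaving the open tin standing in its place on the board with the fork still home and the other things on the worktop undisturbed.

Things in the scene. Friction and masses are not known exactly. Their poses are not given: they have to be found in the camera images.
- fork (a joint): Flat steel fork sliding on the wooden board (235 x 120 x 14 mm, fixed to the worktop) towards the tin. Value in m: 0 fully back, 0.060 fully home at its end stop, its prongs then 2 mm above the tin's foot plate on both sides, reaching past the tin's middle. Starts at 0 to 0.008, needs about 2 N to slide, stays where it is left.
- fork_knob (a point): Grip point of the fork's red knob: an upright round post 18 mm across whose top is 90 mm above the worktop; this point is on its axis, 74 mm above the worktop. Its +x axis points level along the slide towards the tin (the way the fork goes home), z up. With the fork home the knob is 90 mm from the tin's axis.
- lid_centre (a point): Centre of the green square lid, 54 x 54 mm, 51 mm high, open below, walls 2 mm, 90 g, a cream ring on its top. z up, x and y square to its sides and along the board's. On the tin its lower edge is 48 mm above the worktop, its top 99 mm. It overlaps the tin by 48 mm and grips it over the first 38 mm of the pull (7 to 14 N): unless the fork is home the whole tin comes up.
- tin_foot (a point): Underside centre of the tin's steel lower part: foot plate 76 x 76 x 6 mm, hollow body 48 x 48 mm up to 82 mm above this point, with coffee pods in it, about 0.3 kg. The foot stands loose in a shallow square recess in the board, 14 mm above the worktop.
- trivet_top (a point): Centre of the top face of a round cork trivet, 150 mm across, 8 mm high, fixed to the worktop. The lid goes here.
- blue_tin: Bystander: closed tin of the same form with a blue lid, standing on the worktop, 76 x 76 mm foot, 85 mm high; origin at its underside centre.
- yellow_tin: Bystander: closed tin of the same form with a yellow lid, standing on the worktop, 76 x 76 mm foot, 85 mm high; origin at its underside centre.
- mug: Bystander: white mug, 80 mm across, 90 mm high; origin at its underside centre, handle towards its +y.
Mind the look-alikes: they are no part of the job. Of the things that look like the part that bears trivet_top, the largest one is meant. There is more than one size of the part that bears lid_centre; the job needs the smaller.

How it is judged:
By the outcome, as a careful person would: the job done as asked, in the order asked, and still so for the second after the job is handed in, with the robot touching nothing.
It also fails if it takes over 48 s, if anything falls off the work surface, if the arm or the gripper's body presses on something with over 40 N, if the wrist force passes 120 N, or if a joint passes its speed limit or range.

## Robot

A 6-joint arm with a two-finger parallel gripper is mounted at the origin on the work surface. World frame = base frame: x ahead of the robot, y to its left, z up, the work surface at z = 0. Lengths are in m, angles in degrees, forces in N, time in s.
With the tool pointing down it reaches from about 0.3 to 0.75 m from the base axis. Payload 8.5 kg.
Tool frame: the origin (TCP) lies between the finger pads; the fingertips stand 17 mm ahead of it and the grasp point (between the pads) lies 2 mm behind it (env.tip_reach is the distance from the TCP to the fingertips, in m); z points along the fingers, y is the line along which they close (so a half turn about z gives the same grasp; the last joint's range is limited). The gripper opens to 85 mm and grips with 20 to 120 N. Pads are 22 mm wide; open, the fingers measure 114 mm over their backs; the gripper's body (76 mm by 85 mm) begins 54 mm behind the grasp point. The pads swing forward as they close: fully open they stand 13 mm farther back than shut.
Start: joints at [-79.372, 21.807, 74.336, -0, 83.858, -12.336], TCP at [0.215, -0.506, 0.248] pointing down, gripper open.
Joint ranges: [-178.18, 178.18], [-50.72, 133.34], [12.68, 142.11], [-81.47, 261.47], [9.98, 163.14], [-165.26, 165.26]. Speed limits (degrees/s): [136.94, 136.94, 180, 180, 180, 180].

## Interface

Orientations are given as a 3x3 rotation matrix whose columns are the frame's x, y, z axes.
In Python, from rig import env, viewer gives the robot as it stands.
- The arm moves only by the tool move_arm, never from a script. Its argument "motion" is a list of rows, each a list of 2 entries, a list of its own where there are three numbers: the shift along the tool's x, y, z normalised to -1 to 1, where 1 is 50 mm, then the turn, a rotation vector about the tool's x, y, z normalised to -1 to 1, where 1 is 8 degrees. A call has 1 to 20 rows; each row shifts and turns the commanded pose from where the row before left it, along the tool's axes as they then stand; what a row does not reach is not made up. A row lasts 1/10 s, in which the tool goes at most 50 mm and 8.59 degrees, less where a joint would pass 70% of its speed; a pose out of reach is approached as far as the arm can. A call with a number of a shift or a turn outside -1 to 1 is refused whole. A call with a gripper value outside its range is refused whole. "claw" is the closure, from 0 (fully open) to 1 (shut), set as the call begins (left out, the last holds). The fingers move at their own pace and stop on an object; "force" is the grip in N (left out, the last holds). Time passes only in rows, so rows that do not move let the fingers close. It gives the time, the measured TCP pose, the force, the opening and the grip force at its end, in the units of the state.
- env.observe(): the state, without advancing time (a new reading comes with each control period).
- viewer.get_image(name): name is "side" or "top"; returns a dict with "frame" (384x512x3 uint8, red, green, blue), "depth" (384x512 float32, m along the optical axis (not along the pixel's ray), 0 where there is no reading), "fx", "fy", "cx", "cy" (pixels), "eye" and "attitude" of the camera in the world. Camera axes: x right, y up, looking along -z (the intrinsics and any distortion apply to the point x, -y, -z); pixel columns grow to the right and rows downward; lengths in m; the calibration is good to about 2 mm. A picture is of the moment at which its call begins.
- env.close_job(): hands the job in; it is judged then, once.
The state is a dict: "time_s": time; "q": joint angles; "qvel": joint speeds; "joint_efforts": joint torques, N m; "position": TCP position; "tool_rot": TCP orientation; "ft_force": force on the tool from outside, world axes, zero at the start; "wrist_torque": the same for the moment, N m; "grip_width": finger opening in m; "gripper_force": force on a finger pad.
Only numpy, scipy, OpenCV 4.12 (cv2) and the standard library are available. Lean on these libraries where they do the work, as an engineer would, in place of code of your own. Each camera call takes 0.05 s, during which the arm holds its last target. There are 200 camera calls.

## Working session

There is one attempt and no reset: what is moved stays moved. The work goes in short steps, Python scripts to look and compute and a tool call to move; the robot and the scene stay as the last step left them, time stands still between calls to the robot, and variables do not carry over. Pictures are saved under pics/ and viewed, at most 10 in all, crops included, and the job is handed in when it is done.

Besides the shell and the picture viewer there is one more tool, called after ">>>" by a JSON object that holds its "op" and its "data", one argument or row to a line. move_arm: Moves the arm, as the interface text tells. Scaled input: -1 to 1 covers 50 mm each way for a shift and 8 degrees each way for a turn. Its arguments: {"type":"object","properties":{"motion":{"type":"array","items":{"type":"array"}},"claw":{"type":"number"},"force":{"type":"number"}},"required":["motion"]}

```bash
ls; mkdir -p pics
cat > h.py <<'E'
import numpy as np,cv2
from rig import env,viewer
def grab(n):
    d=viewer.get_image(n); return d
def cloud(d):
    h,w=d["depth"].shape
    u,v=np.meshgrid(np.arange(w),np.arange(h)); z=d["depth"]
    p=np.stack([(u-d["cx"])/d["fx"]*z,-(v-d["cy"])/d["fy"]*z,-z],-1)
    return p@np.array(d["attitude"]).T+np.array(d["eye"])
E
python3 - <<'E'
from h import *
for n in("side","top"):
    d=grab(n); np.savez(f"/tmp/{n}.npz",c=cloud(d),f=d["frame"])
    print(n,{k:v for k,v in d.items() if k not in("frame","depth")},(d["depth"]==0).mean())
    cv2.imwrite(f"pics/{n}1.png",d["frame"][...,::-1])
print(env.observe())
E
```

```text
pics
side {'fx': 479.47850467403106, 'fy': 479.47850467403106, 'cx': 255.9739277724149, 'cy': 189.45583548071852, 'eye': array([-0.07344235,  0.86591139,  0.68156175]), 'attitude': array([[-0.80926394,  0.29945185, -0.50539139],
       [-0.58740616, -0.40257843,  0.70205741],
       [ 0.00677272,  0.86501977,  0.50169207]])} 0.0038706461588541665
top {'fx': 446.29897653515087, 'fy': 446.29897653515087, 'cx': 245.6673362623812, 'cy': 192.9347873412063, 'eye': array([ 0.46138177, -0.00336748,  1.35500682]), 'attitude': array([[-0.02591302,  0.99784722, -0.0602449 ],
       [-0.99954961, -0.02677542, -0.01355176],
       [-0.01513567,  0.0598666 ,  0.99809163]])} 0.004002888997395833
{'time_s': 0.1, 'q': array([-7.93710859e+01,  2.18376881e+01,  7.43798046e+01,  5.10368243e-04,
        8.38591675e+01, -1.23379869e+01]), 'qvel': array([ 0.05760755, -0.19139735, -0.02625197, -0.05282057, -0.00596762,
       -0.04496035]), 'joint_efforts': array([ 2.18798952e-03, -4.49222517e+01, -2.31657439e+01, -2.32737975e-04,
        3.64054235e-03,  9.86468763e-06]), 'position': array([ 0.21454339, -0.50616181,  0.24777185]), 'tool_rot': array([[ 9.20730829e-01,  3.90198261e-01, -2.38081014e-04],
       [ 3.90198223e-01, -9.20729935e-01,  1.31664995e-03],
       [ 2.94546203e-04, -1.30517899e-03, -9.99999105e-01]]), 'ft_force': array([-0.27211165,  0.90264476,  0.52677016]), 'wrist_torque': array([ 0.02356981, -0.03223458, -0.01342342]), 'gripper_force': 0.0, 'grip_width': 0.08520066104943351}
```

View pics/top1.png

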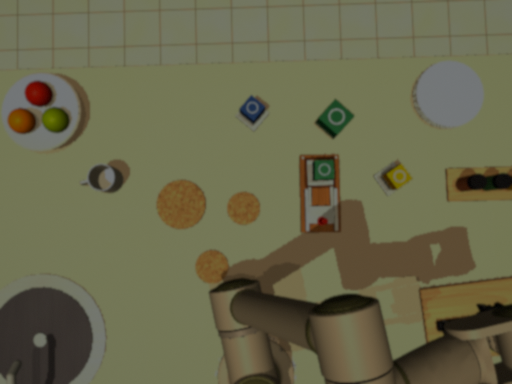

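View pics/side1.png

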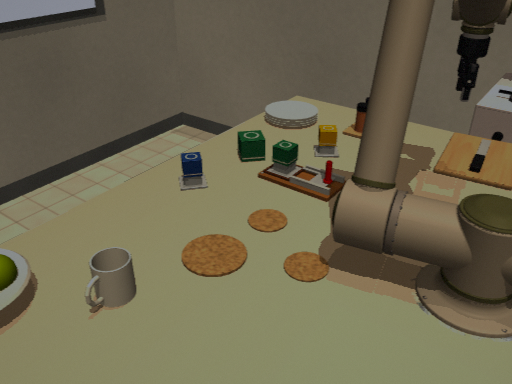

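The top view shows the board at columns 300–340, with the green lid at (323,171) and the red knob at (323,221). The large trivet is at (181,204). The decoys are a larger green lid at (335,118) and smaller trivets at (243,208) and (212,266). The side view agrees. Next I'll measure these.

Run:
```python
from h import *
for n in("top","side"):
    z=np.load(f"/tmp/{n}.npz"); f=z["f"];c=z["c"]
    hsv=cv2.cvtColor(f,cv2.COLOR_RGB2HSV); H,S,V=cv2.split(hsv)
    X,Y,Z=c[...,0],c[...,1],c[...,2]
    ws=(X>.2)&(X<.75)&(Y>-.5)&(Y<.45)
    for nm,m in dict(green=(H>50)&(H<90)&(S>120)&ws&(Z>.03),red=((H<6)|(H>174))&(S>180)&ws&(Z>.04)&(Z<.13),cork=(H>8)&(H<20)&(S>120)&ws&(Z<.02)&(Z>.004)&(Y>0),wood=(H<20)&(S>110)&ws&(Y<0)&(Z>.008)&(Z<.025),blue=(H>100)&(H<130)&(S>120)&ws&(Z>.03),yellow=(H>20)&(H<32)&(S>200)&ws&(Z>.04)).items():
        k,l,s,ce=cv2.connectedComponentsWithStats(m.astype(np.uint8))
        for i in range(1,k):
            if s[i,4]<15: continue
            q=c[l==i]
            zt=np.percentile(q[:,2],97); t=q[q[:,2]>zt-.008]
            r=cv2.minAreaRect((t[:,:2]*1000).astype(np.float32))
            print(n,nm,s[i,4],"px",ce[i].round(1),"zt",zt.round(3),"mean",t.mean(0).round(3),"lo",np.percentile(t,1,0).round(3),"hi",np.percentile(t,99,0).round(3),"rect",np.round(r[0],1),np.round(r[1],1),round(r[2],1))
```

```text
top green 214 px [331.6 125.8] zt 0.076 mean [ 0.73  -0.249  0.072] lo [ 0.708 -0.291  0.068] hi [ 0.749 -0.211  0.078] rect [ 727.8 -250. ] [87.5 43. ] 89.0
top green 21 px [336.  118.8] zt 0.078 mean [ 0.747 -0.253  0.073] lo [ 0.743 -0.265  0.07 ] hi [ 0.75  -0.242  0.078] rect [ 746.4 -253.2] [ 6.3 24.4] 1.3
top green 190 px [322.8 169.2] zt 0.103 mean [ 0.597 -0.204  0.115] lo [ 0.526 -0.235  0.096] hi [ 0.625 -0.106  0.63 ] rect [ 551.6 -113.4] [ 63.8 277.3] 26.4
top green 24 px [323.9 169.1] zt 0.104 mean [ 0.599 -0.209  0.1  ] lo [ 0.593 -0.215  0.097] hi [ 0.605 -0.202  0.106] rect [ 598.8 -208.5] [12.8 11.7] 88.4
top red 38 px [322.6 220.6] zt 0.095 mean [ 0.454 -0.205  0.09 ] lo [ 0.447 -0.211  0.087] hi [ 0.461 -0.199  0.096] rect [ 454.3 -204.9] [15.4  9.6] 56.9
top cork 1441 px [181.4 203.6] zt 0.013 mean [0.516 0.21  0.009] lo [0.448 0.144 0.005] hi [0.582 0.279 0.015] rect [515.4 210.8] [142.9 143. ] 43.9
top cork 363 px [240.9 206.4] zt 0.011 mean [0.502 0.031 0.007] lo [0.455 0.001 0.004] hi [0.546 0.068 0.012] rect [499.1  35.2] [93.3 68.8] 1.7
top cork 447 px [211
[... 2064 characters left out ...]
.079 0.004] hi [0.369 0.173 0.008] rect [323.5 125.2] [99.3 98.4] 83.5
side wood 587 px [300.9 183.9] zt 0.021 mean [ 0.524 -0.173  0.016] lo [ 0.42  -0.243  0.013] hi [ 0.647 -0.144  0.023] rect [ 536.3 -193.3] [236.3 117. ] 3.6
side wood 65 px [440.1 169.8] zt 0.02 mean [ 0.224 -0.494  0.016] lo [ 0.202 -0.5    0.012] hi [ 0.243 -0.487  0.02 ] rect [ 222.5 -493.4] [42.5 12.8] 0.4
side wood 147 px [304.4 174.4] zt 0.021 mean [ 0.536 -0.222  0.015] lo [ 0.508 -0.248  0.013] hi [ 0.558 -0.194  0.022] rect [ 533.2 -222.1] [50.  58.7] 0.6
side yellow 86 px [327.3 128.2] zt 0.088 mean [ 0.573 -0.419  0.086] lo [ 0.541 -0.454  0.083] hi [ 0.603 -0.389  0.089] rect [ 574.7 -421.1] [52.6 57. ] 32.0
```

>>> {"op": "move_arm", "data": {
  "motion": [
    [[0,0,0],[0,0,0.765]],
    [[0,0,0],[0,0,0.765]],
    [[0,0,0],[0,0,0.765]],
    [[0,0,0],[0,0,0.765]],
    [[0.287,-0.385,0],[0,0,0]],
    [[0.287,-0.385,0],[0,0,0]],
    [[0.287,-0.385,0],[0,0,0]],
    [[0.287,-0.385,0],[0,0,0]],
    [[0.287,-0.385,0],[0,0,0]],
    [[0.287,-0.385,0],[0,0,0]],
    [[0.287,-0.385,0],[0,0,0]],
    [[0.287,-0.385,0],[0,0,0]],
    [[0.287,-0.385,0],[0,0,0]],
    [[0.287,-0.385,0],[0,0,0]],
    [[0.287,-0.385,0],[0,0,0]],
    [[0.287,-0.385,0],[0,0,0]],
    [[0.287,-0.385,0],[0,0,0]],
    [[0.287,-0.385,0],[0,0,0]],
    [[0.287,-0.385,0],[0,0,0]],
    [[0.287,-0.385,0],[0,0,0]]
  ],
  "claw": 0.3
}}

```text
time_s: 2.1
position: [0.4527, -0.2036, 0.2481]
tool_rot: [[1.0, -0.026, -0.001], [-0.026, -1.0, 0.0], [-0.001, -0.0, -1.0]]
ft_force: [-0.7, 0.4, -0.2]
grip_width: 0.0602
gripper_force: 0.0
```

>>> {"op": "move_arm", "data": {
  "motion": [
    [[0,0,0.39],[0,0,0]],
    [[0,0,0.39],[0,0,0]],
    [[0,0,0.39],[0,0,0]],
    [[0,0,0.39],[0,0,0]],
    [[0,0,0.39],[0,0,0]],
    [[0,0,0.39],[0,0,0]],
    [[0,0,0.39],[0,0,0]],
    [[0,0,0.39],[0,0,0]],
    [[0,0,0.38],[0,0,0]],
    [[0,0,0],[0,0,0]]
  ]
}}

```text
time_s: 3.1
position: [0.4512, -0.2038, 0.0714]
tool_rot: [[1.0, -0.027, -0.004], [-0.027, -1.0, 0.003], [-0.004, -0.003, -1.0]]
ft_force: [0.6, -0.6, -0.1]
grip_width: 0.0595
gripper_force: 0.0
```

Run:
```python
from h import *
d=grab("side"); cv2.imwrite("pics/s2.png",cv2.resize(d["frame"][110:230,220:400,::-1],None,fx=4,fy=4,interpolation=cv2.INTER_CUBIC))
```

```text
(no output)
```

View pics/s2.png

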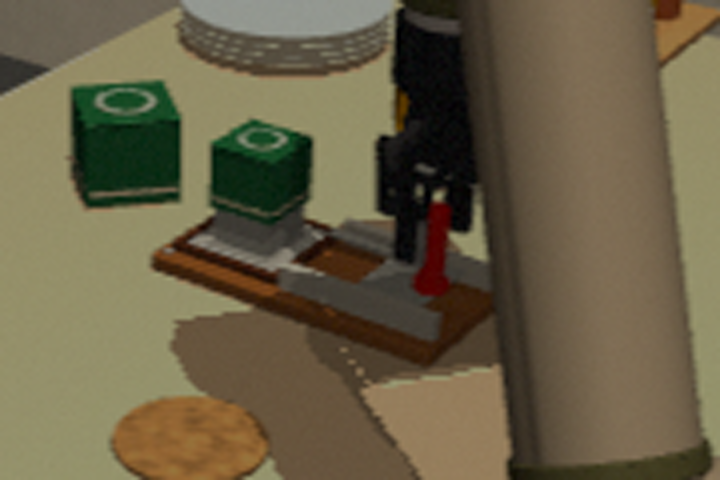

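The knob sits at crop (437,240), between the fingertips at (405,255) and (460,225). I'll close on it.

>>> {"op": "move_arm", "data": {
  "motion": [
    [[0,0,0],[0,0,0]],
    [[0,0,0],[0,0,0]],
    [[0,0,0],[0,0,0]],
    [[0,0,0],[0,0,0]],
    [[0,0,0],[0,0,0]],
    [[0,0,0],[0,0,0]],
    [[0,0,0],[0,0,0]]
  ],
  "claw": 1,
  "force": 40
}}

```text
time_s: 3.85
position: [0.4533, -0.2069, 0.0746]
tool_rot: [[1.0, -0.027, 0.003], [-0.027, -1.0, -0.005], [0.004, 0.005, -1.0]]
ft_force: [-0.1, -9.8, 0.6]
grip_width: 0.0172
gripper_force: 39.8
```

>>> {"op": "move_arm", "data": {
  "motion": [
    [[0,0.04,0],[0,0,0]],
    [[0.1,0,0],[0,0,0]],
    [[0.1,0,0],[0,0,0]],
    [[0.1,0,0],[0,0,0]],
    [[0.1,0,0],[0,0,0]],
    [[0.1,0,0],[0,0,0]],
    [[0.1,0,0],[0,0,0]],
    [[0.1,0,0],[0,0,0]],
    [[0.1,0,0],[0,0,0]],
    [[0.1,0,0],[0,0,0]],
    [[0,0,0],[0,0,0]]
  ]
}}

```text
time_s: 4.95
position: [0.4981, -0.2077, 0.0745]
tool_rot: [[1.0, -0.026, 0.002], [-0.026, -1.0, -0.001], [0.002, 0.001, -1.0]]
ft_force: [2.0, 1.9, 6.3]
grip_width: 0.0169
gripper_force: 40.4
```

>>> {"op": "move_arm", "data": {
  "motion": [
    [[0.06,0,0],[0,0,0]],
    [[0.06,0,0],[0,0,0]],
    [[0.06,0,0],[0,0,0]],
    [[0,0,0],[0,0,0]]
  ]
}}

```text
time_s: 5.35
position: [0.5068, -0.2078, 0.0745]
tool_rot: [[1.0, -0.026, 0.002], [-0.026, -1.0, -0.0], [0.002, 0.0, -1.0]]
ft_force: [0.6, 3.3, 6.1]
grip_width: 0.0167
gripper_force: 40.4
```

>>> {"op": "move_arm", "data": {
  "motion": [
    [[0.04,0,0],[0,0,0]],
    [[0.04,0,0],[0,0,0]],
    [[0,0,0],[0,0,0]]
  ]
}}

```text
time_s: 5.65
position: [0.5085, -0.2078, 0.0744]
tool_rot: [[1.0, -0.026, -0.004], [-0.026, -1.0, 0.0], [-0.004, -0.0, -1.0]]
ft_force: [-12.2, 0.9, 14.2]
grip_width: 0.0169
gripper_force: 41.2
```

>>> {"op": "move_arm", "data": {
  "motion": [
    [[0.04,0,0],[0,0,0]],
    [[0,0,0],[0,0,0]],
    [[0,0,0],[0,0,0]]
  ]
}}

```text
time_s: 5.95
position: [0.5087, -0.2077, 0.0744]
tool_rot: [[1.0, -0.026, -0.008], [-0.026, -1.0, 0.001], [-0.008, -0.001, -1.0]]
ft_force: [-22.3, -0.8, 18.1]
grip_width: 0.0168
gripper_force: 41.6
```

The fork hit a hard stop at x=0.5085. That puts the knob 90 mm from the lid, so the fork is home. I'll relieve the push, release and rise.

>>> {"op": "move_arm", "data": {
  "motion": [
    [[-0.05,0,-0.03],[0,0,0]],
    [[0,0,0],[0,0,0]]
  ]
}}

```text
time_s: 6.15
position: [0.5084, -0.2078, 0.0746]
tool_rot: [[1.0, -0.027, -0.003], [-0.027, -1.0, 0.001], [-0.003, -0.001, -1.0]]
ft_force: [-8.2, -0.9, -1.7]
grip_width: 0.0167
gripper_force: 40.5
```

>>> {"op": "move_arm", "data": {
  "motion": [
    [[0,0,0],[0,0,0]],
    [[0,0,0],[0,0,0]],
    [[0,0,0],[0,0,0]],
    [[0,0,0],[0,0,0]],
    [[0,0,0],[0,0,0]],
    [[0,0,0],[0,0,0]]
  ],
  "claw": 0.05
}}

```text
time_s: 6.75
position: [0.5098, -0.2081, 0.0749]
tool_rot: [[1.0, -0.026, 0.0], [-0.026, -1.0, -0.0], [0.0, 0.0, -1.0]]
ft_force: [0.5, -0.5, -0.5]
grip_width: 0.0811
gripper_force: 0.0
```

>>> {"op": "move_arm", "data": {
  "motion": [
    [[0,0,-0.3],[0,0,0]],
    [[0,0,-0.4],[0,0,0]],
    [[0,0,-0.4],[0,0,0]],
    [[0,0,-0.4],[0,0,0]],
    [[0,0,-0.4],[0,0,0]],
    [[0,0,-0.4],[0,0,0]],
    [[0,0,0],[0,0,0]]
  ]
}}

```text
time_s: 7.45
position: [0.5105, -0.2086, 0.1922]
tool_rot: [[1.0, -0.026, 0.004], [-0.026, -1.0, -0.003], [0.004, 0.003, -1.0]]
ft_force: [0.5, 0.0, 0.8]
grip_width: 0.0814
gripper_force: 0.0
```

Run:
```python
from h import *
d=grab("top"); cv2.imwrite("pics/t3.png",cv2.resize(d["frame"][130:260,250:430,::-1],None,fx=4,fy=4,interpolation=cv2.INTER_CUBIC))
f=d["frame"];c=cloud(d)
H,S,V=cv2.split(cv2.cvtColor(f,cv2.COLOR_RGB2HSV))
for d2,n in((d,"top"),(grab("side"),"side")):
    c=cloud(d2);H,S,V=cv2.split(cv2.cvtColor(d2["frame"],cv2.COLOR_RGB2HSV))
    for nm,m in(("lid",(H>50)&(H<90)&(S>100)&(c[...,2]>.09)&(c[...,2]<.11)&(c[...,0]<.66)),("knob",((H<6)|(H>174))&(S>180)&(c[...,2]>.083)&(c[...,2]<.1)&(c[...,1]<-.1))):
        q=c[m]
        if len(q): print(n,nm,len(q),q.mean(0).round(4),q.min(0).round(4),q.max(0).round(4),cv2.minAreaRect((q[:,:2]*1000).astype(np.float32)))
print(env.observe()["position"])
```

```text
top lid 151 [ 0.6021 -0.2129  0.0985] [ 0.5378 -0.6873  0.0905] [ 0.6255 -0.1812  0.1057] ((582.103271484375, -434.9539794921875), (509.7622985839844, 51.9073600769043), 85.8672866821289)
top knob 4 [ 0.5553 -0.6125  0.0915] [ 0.5457 -0.614   0.086 ] [ 0.5607 -0.6107  0.097 ] ((553.2061157226562, -612.2208862304688), (2.2353100776672363, 15.246621131896973), 84.75218200683594)
side lid 174 [ 0.5925 -0.2031  0.0971] [ 0.5334 -0.8277  0.0902] [ 0.6258 -0.1754  0.1029] ((579.9380493164062, -502.4554138183594), (654.6679077148438, 57.42171859741211), 86.87776184082031)
side knob 22 [ 0.5073 -0.2319  0.0882] [ 0.5002 -0.842   0.0831] [ 0.5335 -0.1954  0.0923] ((516.6752319335938, -518.7635498046875), (13.343092918395996, 647.224853515625), 1.8070708513259888)
[ 0.5095304  -0.20797751  0.18937427]
```

View pics/t3.png

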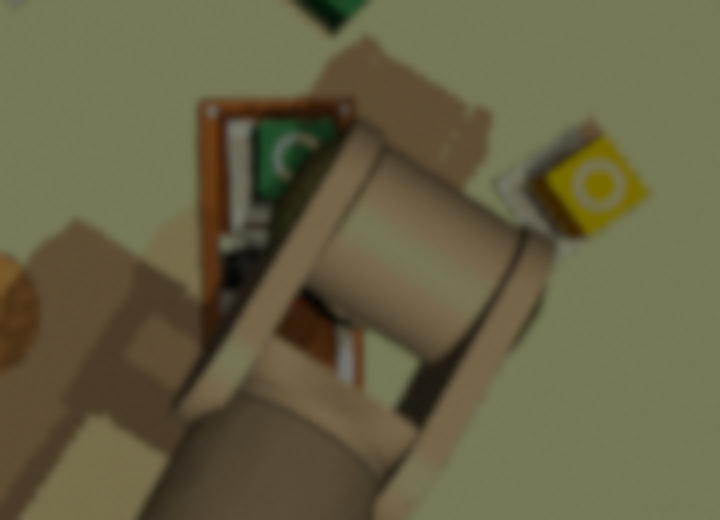

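The top crop shows the lid undisturbed at crop (297,155). The gripper has the knob at (0.5085,-0.208), so the tin axis is about (0.5985,-0.210), which matches the ring I measured. I'll go above the lid and down.

>>> {"op": "move_arm", "data": {
  "motion": [
    [[0.354,0,0],[0,0,0]],
    [[0.354,0,0],[0,0,0]],
    [[0.354,0,0],[0,0,0]],
    [[0.354,0,0],[0,0,0]],
    [[0.354,0,0],[0,0,0]],
    [[0,0,0],[0,0,0]],
    [[0,0,0.28],[0,0,0]],
    [[0,0,0.28],[0,0,0]],
    [[0,0,0.28],[0,0,0]],
    [[0,0,0.28],[0,0,0]],
    [[0,0,0.28],[0,0,0]],
    [[0,0,0.28],[0,0,0]],
    [[0,0,0.28],[0,0,0]],
    [[0,0,0.28],[0,0,0]],
    [[0,0,0],[0,0,0]]
  ]
}}

```text
time_s: 9.05
position: [0.5967, -0.2099, 0.0753]
tool_rot: [[1.0, -0.027, -0.004], [-0.027, -1.0, 0.002], [-0.004, -0.002, -1.0]]
ft_force: [0.3, -0.3, 0.2]
grip_width: 0.0809
gripper_force: 0.0
```

>>> {"op": "move_arm", "data": {
  "motion": [
    [[0,0,0],[0,0,0]],
    [[0,0,0],[0,0,0]],
    [[0,0,0],[0,0,0]],
    [[0,0,0],[0,0,0]],
    [[0,0,0],[0,0,0]],
    [[0,0,0],[0,0,0]]
  ],
  "claw": 1,
  "force": 55
}}

```text
time_s: 9.65
position: [0.5985, -0.2106, 0.0788]
tool_rot: [[1.0, -0.026, 0.002], [-0.026, -1.0, -0.001], [0.002, 0.001, -1.0]]
ft_force: [-1.2, -0.2, 5.6]
grip_width: 0.0535
gripper_force: 59.0
```

>>> {"op": "move_arm", "data": {
  "motion": [
    [[0,0,-0.06],[0,0,0]],
    [[0,0,-0.06],[0,0,0]],
    [[0,0,-0.06],[0,0,0]],
    [[0,0,-0.06],[0,0,0]],
    [[0,0,-0.06],[0,0,0]]
  ]
}}

```text
time_s: 10.15
position: [0.5976, -0.2101, 0.0921]
tool_rot: [[1.0, -0.026, -0.002], [-0.026, -1.0, 0.001], [-0.002, -0.001, -1.0]]
ft_force: [-0.7, 0.1, -14.2]
grip_width: 0.0535
gripper_force: 60.2
```

Run:
```python
from h import *
d=grab("side"); cv2.imwrite("pics/s4.png",cv2.resize(d["frame"][90:210,220:400,::-1],None,fx=4,fy=4,interpolation=cv2.INTER_CUBIC))
```

```text
(no output)
```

View pics/s4.png

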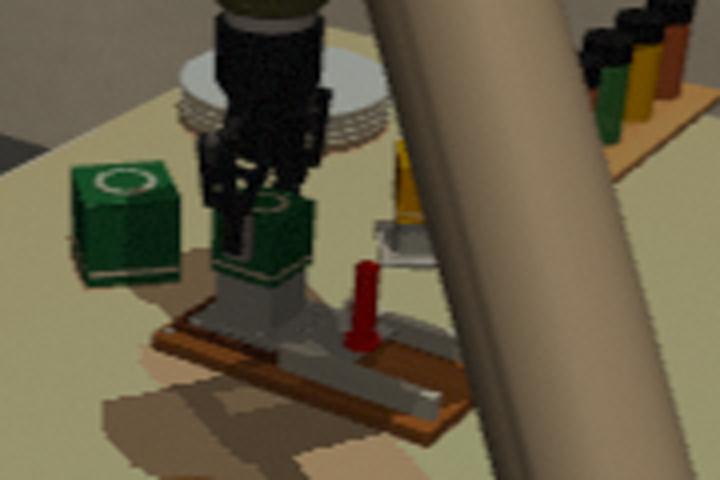

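The lid at crop (262,235) is coming up while the tin's foot stays down in the recess, with the knob home at (365,305). I'll keep pulling.

>>> {"op": "move_arm", "data": {
  "motion": [
    [[0,0,-0.06],[0,0,0]],
    [[0,0,-0.06],[0,0,0]],
    [[0,0,-0.06],[0,0,0]],
    [[0,0,-0.06],[0,0,0]],
    [[0,0,-0.06],[0,0,0]],
    [[0,0,-0.06],[0,0,0]],
    [[0,0,-0.06],[0,0,0]],
    [[0,0,-0.06],[0,0,0]],
    [[0,0,-0.06],[0,0,0]],
    [[0,0,-0.06],[0,0,0]],
    [[0,0,-0.1],[0,0,0]],
    [[0,0,-0.2],[0,0,0]],
    [[0,0,-0.3],[0,0,0]],
    [[0,0,-0.4],[0,0,0]],
    [[0,0,-0.4],[0,0,0]],
    [[0,0,0],[0,0,0]]
  ]
}}

```text
time_s: 11.8
position: [0.5994, -0.2111, 0.197]
tool_rot: [[1.0, -0.026, 0.007], [-0.026, -1.0, -0.004], [0.007, 0.004, -1.0]]
ft_force: [0.9, -0.3, 0.5]
grip_width: 0.0536
gripper_force: 61.6
```

>>> {"op": "move_arm", "data": {
  "motion": [
    [[-0.06,-0.25,0],[0,0,0]],
    [[-0.1,-0.443,0],[0,0,0]],
    [[-0.1,-0.443,0],[0,0,0]],
    [[-0.1,-0.443,0],[0,0,0]],
    [[-0.1,-0.443,0],[0,0,0]],
    [[-0.1,-0.443,0],[0,0,0]],
    [[-0.1,-0.443,0],[0,0,0]],
    [[-0.1,-0.443,0],[0,0,0]],
    [[-0.1,-0.443,0],[0,0,0]],
    [[-0.1,-0.443,0],[0,0,0]],
    [[-0.1,-0.443,0],[0,0,0]],
    [[-0.1,-0.443,0],[0,0,0]],
    [[-0.1,-0.443,0],[0,0,0]],
    [[-0.1,-0.443,0],[0,0,0]],
    [[-0.1,-0.443,0],[0,0,0]],
    [[-0.1,-0.443,0],[0,0,0]],
    [[-0.1,-0.443,0],[0,0,0]],
    [[-0.1,-0.443,0],[0,0,0]],
    [[-0.1,-0.443,0],[0,0,0]],
    [[-0.06,-0.2,0],[0,0,0]]
  ]
}}

```text
time_s: 13.8
position: [0.5119, 0.215, 0.1919]
tool_rot: [[1.0, -0.025, -0.002], [-0.025, -1.0, 0.0], [-0.002, -0.0, -1.0]]
ft_force: [-0.4, 0.0, 0.0]
grip_width: 0.053
gripper_force: 61.6
```

>>> {"op": "move_arm", "data": {
  "motion": [
    [[0,0,0],[0,0,0]],
    [[0,0,0.2],[0,0,0]],
    [[0,0,0.4],[0,0,0]],
    [[0,0,0.4],[0,0,0]],
    [[0,0,0.4],[0,0,0]],
    [[0,0,0.4],[0,0,0]],
    [[0,0,0.3],[0,0,0]],
    [[0,0,0.2],[0,0,0]],
    [[0,0,0],[0,0,0]],
    [[0,0,0],[0,0,0]]
  ]
}}

```text
time_s: 14.8
position: [0.5136, 0.2128, 0.0781]
tool_rot: [[1.0, -0.027, 0.0], [-0.027, -1.0, 0.0], [0.0, -0.0, -1.0]]
ft_force: [0.0, 0.5, -0.2]
grip_width: 0.0533
gripper_force: 61.6
```

Run:
```python
from h import *
d=grab("side"); cv2.imwrite("pics/s5.png",d["frame"][...,::-1])
c=cloud(d);H,S,V=cv2.split(cv2.cvtColor(d["frame"],cv2.COLOR_RGB2HSV))
q=c[(H>50)&(H<90)&(S>100)&(c[...,1]>.12)&(c[...,1]<.3)&(c[...,2]<.2)]
print(len(q),np.percentile(q,[1,50,99],axis=0).round(4))
o=env.observe();print(o["position"],o["ft_force"])
```

```text
614 [[0.4839 0.1851 0.0484]
 [0.49   0.2201 0.0883]
 [0.5355 0.2545 0.1675]]
[0.51371478 0.21295008 0.07839464] [ 0.22934937 -0.83109362 -0.32704398]
```

View pics/s5.png

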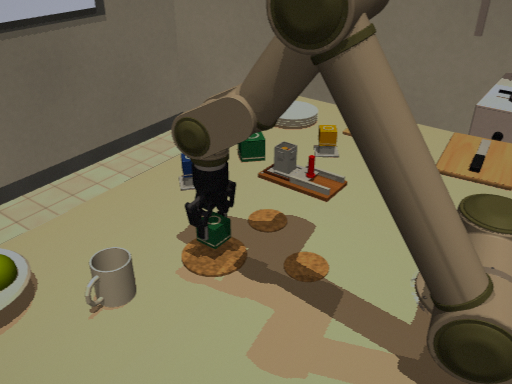

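The lid at (214,229) is held upright over the large trivet at (214,255). The open tin at (286,158) is standing with the fork home. The lid's edge is about 40 mm above the cork.

>>> {"op": "move_arm", "data": {
  "motion": [
    [[0,0,0.2],[0,0,0]],
    [[0,0,0.2],[0,0,0]],
    [[0,0,0.16],[0,0,0]],
    [[0,0,0.1],[0,0,0]],
    [[0,0,0.06],[0,0,0]],
    [[0,0,0],[0,0,0]],
    [[0,0,0],[0,0,0]]
  ]
}}

```text
time_s: 15.55
position: [0.5135, 0.2132, 0.042]
tool_rot: [[1.0, -0.026, 0.0], [-0.026, -1.0, 0.0], [0.0, -0.0, -1.0]]
ft_force: [-0.3, -0.3, -0.8]
grip_width: 0.0531
gripper_force: 61.6
```

>>> {"op": "move_arm", "data": {
  "motion": [
    [[0,0,0.02],[0,0,0]],
    [[0,0,0.02],[0,0,0]],
    [[0,0,0],[0,0,0]],
    [[0,0,0],[0,0,0]]
  ]
}}

```text
time_s: 15.95
position: [0.5133, 0.2132, 0.0399]
tool_rot: [[1.0, -0.026, 0.0], [-0.026, -1.0, 0.0], [0.0, -0.0, -1.0]]
ft_force: [0.9, -0.9, -1.0]
grip_width: 0.0535
gripper_force: 61.6
```

>>> {"op": "move_arm", "data": {
  "motion": [
    [[0,0,0.02],[0,0,0]],
    [[0,0,0],[0,0,0]],
    [[0,0,0],[0,0,0]]
  ]
}}

```text
time_s: 16.25
position: [0.5133, 0.2131, 0.0388]
tool_rot: [[1.0, -0.026, 0.0], [-0.026, -1.0, 0.0], [0.0, -0.0, -1.0]]
ft_force: [0.4, -0.9, -0.8]
grip_width: 0.0533
gripper_force: 61.8
```

>>> {"op": "move_arm", "data": {
  "motion": [
    [[0,0,0.02],[0,0,0]],
    [[0,0,0],[0,0,0]],
    [[0,0,0],[0,0,0]]
  ]
}}

```text
time_s: 16.55
position: [0.5134, 0.2132, 0.0388]
tool_rot: [[1.0, -0.026, 0.001], [-0.026, -1.0, -0.0], [0.001, 0.0, -1.0]]
ft_force: [-3.0, -0.4, 8.3]
grip_width: 0.0532
gripper_force: 62.8
```

Contact. I'll release and rise.

>>> {"op": "move_arm", "data": {
  "motion": [
    [[0,0,-0.01],[0,0,0]],
    [[0,0,0],[0,0,0]],
    [[0,0,0],[0,0,0]],
    [[0,0,0],[0,0,0]],
    [[0,0,0],[0,0,0]],
    [[0,0,0],[0,0,0]],
    [[0,0,0],[0,0,0]]
  ],
  "claw": 0.05
}}

```text
time_s: 17.25
position: [0.5133, 0.2131, 0.0383]
tool_rot: [[1.0, -0.026, -0.0], [-0.026, -1.0, -0.0], [-0.0, 0.0, -1.0]]
ft_force: [-0.2, 0.1, 0.7]
grip_width: 0.081
gripper_force: 0.0
```

>>> {"op": "move_arm", "data": {
  "motion": [
    [[0,0,-0.1],[0,0,0]],
    [[0,0,-0.2],[0,0,0]],
    [[0,0,-0.4],[0,0,0]],
    [[0,0,-0.4],[0,0,0]],
    [[0,0,-0.4],[0,0,0]],
    [[0,0,-0.4],[0,0,0]],
    [[0,0,-0.4],[0,0,0]],
    [[0,0,-0.4],[0,0,0]],
    [[0,0,0],[0,0,0]],
    [[0,0,0],[0,0,0]]
  ]
}}

```text
time_s: 18.25
position: [0.5131, 0.2131, 0.1735]
tool_rot: [[1.0, -0.026, 0.001], [-0.026, -1.0, 0.0], [0.001, -0.0, -1.0]]
ft_force: [-0.3, 0.6, -1.0]
grip_width: 0.0807
gripper_force: 0.0
```

Run:
```python
from h import *
d=grab("side"); cv2.imwrite("pics/s6.png",d["frame"][...,::-1])
c=cloud(d);H,S,V=cv2.split(cv2.cvtColor(d["frame"],cv2.COLOR_RGB2HSV))
q=c[(H>50)&(H<90)&(S>100)&(c[...,1]>.12)&(c[...,1]<.3)&(c[...,2]<.1)]
print(len(q),np.percentile(q,[1,50,99],axis=0).round(4))
q=c[((H<6)|(H>174))&(S>180)&(c[...,2]>.083)&(c[...,2]<.1)&(abs(c[...,1]+.2)<.05)];print("knob",q.mean(0))
o=env.observe();print(o["position"],o["ft_force"],o["time_s"])
```

```text
757 [[0.484  0.1881 0.01  ]
 [0.4983 0.2303 0.0485]
 [0.5376 0.2431 0.0615]]
knob [ 0.50531643 -0.20149745  0.08893028]
[0.51291549 0.21306948 0.17281293] [ 0.1316819  -0.25113006  0.01294355] 18.3
```

View pics/s6.png

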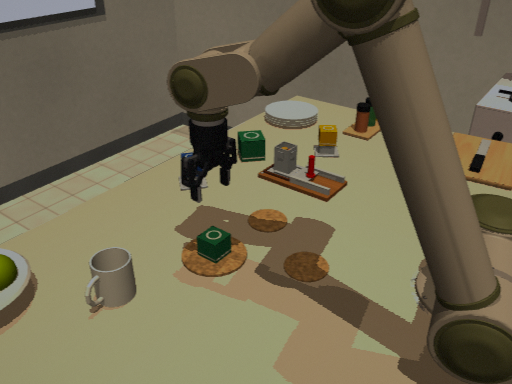

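The lid stands upright and centred on the big trivet at (214,243), ring up. The open tin and the fork, at (312,165), are in place, and the gripper is clear.

```bash
python3 -c "
from rig import env
print(env.close_job())"
```

```text
the job is handed in; nothing more can be done
None
```

The fork is home, the lid is off and standing right way up on the large trivet, the open tin is still in its place on the board, and the job was handed in at about 18 s with no verdict returned.

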